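Clear the seam and hold the crumb gate open

TASK

Take the yellow cleaning pick from its stand and guide its tip slowly (about 3 cm per second), down in the dark channel beside the crumb gate, from the end nearest the robot all the way to the far end; then stand the pick fully back in its stand and let go of it. Then take the gate's black handle, pull the spring gate out until its red pointer lies level with the green mark, and finish while still holding it there, because it springs shut when let go. Leave the jar, the bowl and the can where they are.

Things in the scene. Friction and masses are not known exactly. Their poses are not given: they have to be found in the camera images.
- sifter: Fixed low steel box (breading sifter), 240 x 180 x 60 mm (x, y, z), on the table; does not move. Origin at the centre of its underside; its -x is the front, which faces the robot up to its yaw, and the gate pulls out along -x; z up. On its deck (60 mm up), on the +y side, runs the seam: a straight channel along x, 110 mm long (x -55 to +55 mm) and 12 mm wide (y 56 to 68 mm), with a dark floor at 60 mm, 10 mm high aluminium walls on both sides (tops at 70 mm), and closed ends.
- seam_front (a point): Point on the channel's floor, mid-width, 5 mm from its end nearest the robot (sifter frame -50, 62, 60 mm). Axes as the sifter.
- seam_back (a point): Point on the channel's floor, mid-width, 5 mm from its far end (sifter frame 50, 62, 60 mm).
- gate (a joint): How far the gate is pulled out, m: 0 shut, at most 0.075. It slides along the sifter's -x. A spring pulls it shut: about 4.5 N when shut, rising by 1.3 N per cm, so about 12 N at 55 mm.
- gate_handle (a point): Where to grip the gate's handle: a black upright plate 14 mm thick (along the sifter's x), 56 mm wide (y) and 46 mm tall, from 65 mm to 111 mm above the table; this point lies in its middle plane, 96 mm above the table. The steel gate plate below it has its top at 66 mm. It moves with the gate.
- gate_pointer (a point): Middle of the outer end of the red pointer line (4 mm wide) on the gate plate, 55 mm behind the handle; moves with the gate. Axes as the sifter.
- mark: Green clip, 10 x 26 x 4 mm (sifter's x, y, z), fixed on the rail on the sifter's -y side, turned like the sifter, 37 to 60 mm in front of the shut gate's pointer. Origin at the centre of its underside. The pointer is at the mark when both have the same x in the sifter frame, that is anywhere within the clip's 10 mm width.
- stand: Fixed white block 70 x 70 x 70 mm; origin at the centre of its underside. In its top a round hole, 19 mm across with a widened mouth, 64 mm deep, takes the pick.
- pick: Loose cleaning pick, about 0.1 to 0.16 kg, 140 mm long, upright in its stand. Origin at its tip, z up along it towards the handle. From the tip: steel point 5 mm across for 16 mm, cone to 26 mm, shaft 12 mm across to 60 mm, black collar 30 mm across from 60 to 66 mm, round yellow handle 22 mm across from 66 to 140 mm. In its stand it hangs on its collar with the tip 10 mm above the table, upright, free to shift 3 mm sideways.
- pick_tip (a point): The pick's tip, same as its origin.
- jar: Loose amber jar with red lid, 68 mm across, 110 mm tall; origin at the centre of its underside. Leave alone.
- bowl: Loose white bowl, 120 mm across, 50 mm tall; origin at the centre of its underside. Leave alone.
- can: Loose can, 74 mm across, 110 mm tall; origin at the centre of its underside. Leave alone.
Not all that is in view belongs to the job. Leave any blue or orange look-alike of the pick alone. Of the things shaped like the stand, the white one is meant.

How it is judged:
By the outcome, as a careful person would: the job done as asked, in the order asked, and still so for the second after the job is handed in, while the arm keeps its last pose, push and grip.
It also fails if it takes over 72 s, if anything falls off the work surface, if the arm or the gripper's body presses on something with over 40 N, if the wrist force passes 120 N, or if a joint passes its speed limit or range.

ROBOT

A 6-joint arm with a two-finger parallel gripper is mounted at the origin on the work surface. World frame = base frame: x ahead of the robot, y to its left, z up, the work surface at z = 0. Lengths are in m, angles in degrees, forces in N, time in s.
With the tool pointing down it reaches from about 0.425 to 0.95 m from the base axis. Payload 3.5 kg.
Tool frame: the origin (TCP) lies on the centre line of the jaws, within the pads' length; the fingertips stand 14 mm ahead of it and the grasp point (between the pads) lies 5 mm behind it (arm.tip_extent is the distance from the TCP to the fingertips, in m); z points along the fingers, x is the direction in which the jaws open and shut, and the axes are right-handed (so a half turn about z gives the same grasp; the last joint's range is limited). The gripper opens to 85 mm and grips with 20 to 120 N. Pads are 22 mm wide; open, the fingers measure 114 mm over their backs; the gripper's body (76 mm by 85 mm) begins 54 mm behind the grasp point. The pads swing forward as they close: fully open they stand 13 mm farther back than shut.
Start: joints at [-83.136, 16.404, 90.338, -0, 73.258, -8.594], TCP at [0.18, -0.651, 0.245] pointing down, gripper open.
Joint ranges: [-158.93, 158.93], [-51.34, 127.21], [12.03, 142.37], [-87.48, 267.48], [13.55, 161.25], [-162.69, 162.69]. Speed limits (degrees/s): [159.86, 159.86, 180, 180, 180, 180].

INTERFACE

Orientations are given as [roll, pitch, yaw] about the fixed x, y, z axes, in that order (R = Rz(yaw) Ry(pitch) Rx(roll)).
In Python, from cell import arm, imaging gives the robot as it stands.
- The arm moves only by the tool send_rows, never from a script. Its argument "series" is a list of rows, each a list of 3 entries, a list of its own where there are three numbers: the closure, from -1 (fully open) to 1 (shut), then the shift along the tool's x, y, z in m, then the turn, a rotation vector about the tool's x, y, z in degrees. In form: [[gripper, [dx, dy, dz], [ax, ay, az]], ...]. A call has 1 to 20 rows; each row shifts and turns the commanded pose from where the row before left it, along the tool's axes as they then stand; what a row does not reach is not made up. A row lasts 1/8 s, in which the tool goes at most 62.5 mm and 10.7 degrees, less where a joint would pass 70% of its speed; a pose out of reach is approached as far as the arm can. A call with a gripper value outside its range is refused whole. The fingers move at their own pace and stop on an object; "squeeze" is the grip in N (left out, the last holds). Time passes only in rows, so rows that do not move let the fingers close. It gives the time, the measured TCP pose, the force and the opening at its end, in the units of the state.
- arm.state(): the state, without advancing time (a new reading comes with each control period).
- imaging.grab_frame(name): name is "side" or "top" or "wrist"; returns a dict with "color" (384x512x3 uint8, red, green, blue), "depth" (384x512 float32, m along the optical axis (not along the pixel's ray), 0 where there is no reading), "intrinsics" (3x3 intrinsics, pixels), "world_to_cam" (4x4, takes a point from world to camera coordinates). Camera axes: x right, y down, z forward; pixel columns grow to the right and rows downward; lengths in m; the calibration is good to about 2 mm. The wrist camera is an equidistant fisheye: a pixel r from the principal point sees the ray r / f radians off the axis. A picture is of the moment at which its call begins.
- arm.job_done(): hands the job in, once; it reports no verdict.
The state is a dict: "t": time; "q": joint angles; "qvel": joint speeds; "tau": joint torques, N m; "position": TCP position; "eef_rot": TCP orientation; "force": force on the tool from outside, world axes, zero at the start; "wrist_torque": the same for the moment, N m; "gripper_width": finger opening in m.
Only numpy, scipy, OpenCV 4.12 (cv2) and the standard library are available. Lean on these libraries where they do the work, as an engineer would, in place of code of your own. Each camera call takes 0.05 s, during which the arm holds its last target. There are 200 camera calls.

## Working session

There is one attempt and no reset: what is moved stays moved. The work goes in short steps, Python scripts to look and compute and a tool call to move; the robot and the scene stay as the last step left them, time stands still between calls to the robot, and variables do not carry over. Pictures are saved under pics/ and viewed, about 8 in all and at most 12, crops included, and the job is handed in when it is done.

Besides the shell and the picture viewer there is one more tool, called as name(argument=value, ...), one argument or row to a line, values as JSON. send_rows: Moves the arm, as the interface text tells. Its arguments: {"type":"object","properties":{"series":{"type":"array","items":{"type":"array"}},"squeeze":{"type":"number"}},"required":["series"]}

```bash
mkdir -p pics; ls
cat > h.py <<'E'
import numpy as np, cv2
from cell import arm, imaging
def grab(n):
    return imaging.grab_frame(n)
def save(f,name,crop=None,scale=1):
    im=f["color"][:,:,::-1]
    if crop: u0,v0,u1,v1=crop; im=im[v0:v1,u0:u1]
    cv2.imwrite("pics/"+name,cv2.resize(im,None,fx=scale,fy=scale,interpolation=cv2.INTER_CUBIC))
def cloud(f):
    K=f["intrinsics"];d=f["depth"];v,u=np.indices(d.shape)
    p=np.stack([(u-K[0,2])/K[0,0]*d,(v-K[1,2])/K[1,1]*d,d],-1)
    T=np.linalg.inv(f["world_to_cam"]); w=p@T[:3,:3].T+T[:3,3]; w[d==0]=np.nan
    return w
E
python3 - <<'E'
from h import *
import pickle
fs={n:grab(n) for n in("top","side")}
pickle.dump(fs,open("f0.pkl","wb"))
cv2.imwrite("pics/a.png",cv2.resize(np.vstack([fs["top"]["color"],fs["side"]["color"]])[:,:,::-1],None,fx=.78,fy=.78,interpolation=cv2.INTER_AREA))
for n in fs: print(fs[n]["intrinsics"],fs[n]["world_to_cam"])
print(arm.state())
E
```

```text
pics
[[394.35153165   0.         253.83223859]
 [  0.         394.35153165 194.6820592 ]
 [  0.           0.           1.        ]] [[ 0.00325224 -0.99999157  0.00250826  0.03928145]
 [-0.99785309 -0.00340934 -0.06540325  0.5665459 ]
 [ 0.06541125 -0.00229017 -0.99785576  1.03393501]
 [ 0.          0.          0.          1.        ]]
[[355.61878273   0.         249.03314573]
 [  0.         355.61878273 187.50653966]
 [  0.           0.           1.        ]] [[-9.44740968e-01 -3.27817445e-01 -4.75657471e-04  5.64159653e-01]
 [-2.13568106e-01  6.16583957e-01 -7.57768361e-01  1.57641420e-01]
 [ 2.48702971e-01 -7.15793229e-01 -6.52523475e-01  1.06022095e+00]
 [ 0.00000000e+00  0.00000000e+00  0.00000000e+00  1.00000000e+00]]
{'t': 0.1, 'q': array([-8.31375997e+01,  1.64517380e+01,  9.04117890e+01,  1.76769217e-04,
        7.32613500e+01, -8.59391349e+00]), 'qvel': array([ 0.01047059, -0.07844484, -0.13812607, -0.00486582, -0.07313639,
        0.00337523]), 'tau': array([-3.35207151e-04, -4.07297301e+01, -2.93700582e+01, -2.10915082e-04,
        3.39794999e-03, -9.58143175e-06]), 'position': array([ 0.17985709, -0.6500203 ,  0.24407109]), 'eef_rot': array([-1.79981172e+02,  1.23449657e-01, -7.45437171e+01]), 'force': array([-1.65449907e-04,  2.88173321e-01, -4.32082712e-01]), 'wrist_torque': array([-0.02030702,  0.01166059, -0.02241586]), 'gripper_width': 0.08558190443098973}
```

View pics/a.png

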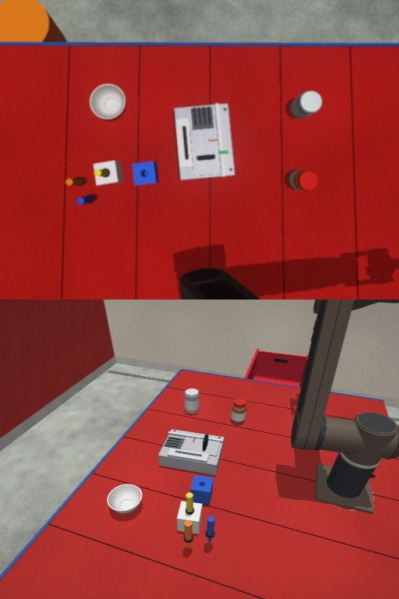

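The top view shows the sifter at about (262,180) in full-size pixels and the white stand with the yellow pick at about (135,220). There is a blue stand at (185,222), with orange and blue look-alike picks at (90,233) and (105,257). The yellow one in the white block fits the description. I'll enlarge that area and measure it.

Run:
```python
from h import *
import pickle
fs=pickle.load(open("f0.pkl","rb")); f=fs["top"]
save(f,"b.png",(75,120,325,270),3.2)
w=cloud(f); w2=cloud(fs["side"]); c=f["color"].astype(int); c2=fs["side"]["color"].astype(int)
print("table z",np.nanmedian(w[300:330,60:150,2]))
# sifter deck
z=w[...,2]; v,u=np.indices(z.shape); reg=(u>215)&(u<310)&(v>125)&(v<240)
m=reg&(abs(z-.060)<.008)&(c.min(-1)>60)
r=cv2.minAreaRect(w[m][:,:2].astype(np.float32)); print("deck",m.sum(),r,np.median(w[m][:,2]))
g=reg&(c[...,1]>c[...,0]+40)&(c[...,1]>c[...,2]+30)
print("green",g.sum(),np.nanmean(w[g],0),u[g].mean(),v[g].mean())
rd=reg&(c[...,0]>c[...,1]+60)&(z>.04); print("red",rd.sum(),np.nanmean(w[rd],0),w[rd][:,0].min(),w[rd][:,0].max(),u[rd].mean(),v[rd].mean())
h=reg&(z>.095); print("handle",h.sum(),cv2.minAreaRect(w[h][:,:2].astype(np.float32)),np.nanmedian(z[h]))
for n,W,C in(("top",w,c),("side",w2,c2)):
    y=(C[...,0]>130)&(C[...,1]>110)&(C[...,2]<90)&(W[...,2]>.08)
    P=W[y]; print(n,"yellow",y.sum(),P.min(0),P.max(0),np.median(P,0))
    vv,uu=np.where(y); print(uu.mean(),vv.mean())
m=(abs(z-.07)<.008)&(c.min(-1)>110)&(u>110)&(u<160)&(v>195)&(v<245)
print("stand",cv2.minAreaRect(w[m][:,:2].astype(np.float32)),np.median(z[m]))
```

```text
table z 0.0005678300076191745
deck 4526 ((0.600225567817688, 0.02234382927417755), (0.23995941877365112, 0.1801484227180481), 5.425602436065674) 0.06203030618467609
green 38 [ 0.56332254 -0.04182894  0.07395781] 286.7105263157895 194.57894736842104
red 27 [0.63622236 0.01346776 0.06562907] 0.4732427048607414 0.7270702371246258 264.85185185185185 166.4814814814815
handle 133 ((0.5454787611961365, 0.016696559265255928), (0.013906271196901798, 0.05450278893113136), 5.41957950592041) 0.11087356567608386
top yellow 90 [0.46007887 0.33150946 0.13690224] [0.50249047 0.43413594 0.15438522] [0.49088792 0.34514588 0.14879801]
111.35555555555555 225.61111111111111
side yellow 198 [0.45753821 0.32757497 0.08020091] [0.50507537 0.43782968 0.150652  ] [0.49134601 0.34932759 0.13852705]
241.68686868686868 266.40909090909093
stand ((0.49546802043914795, 0.34136033058166504), (0.06998181343078613, 0.0709800198674202), 9.37181282043457) 0.07017378308282901
```

View pics/b.png

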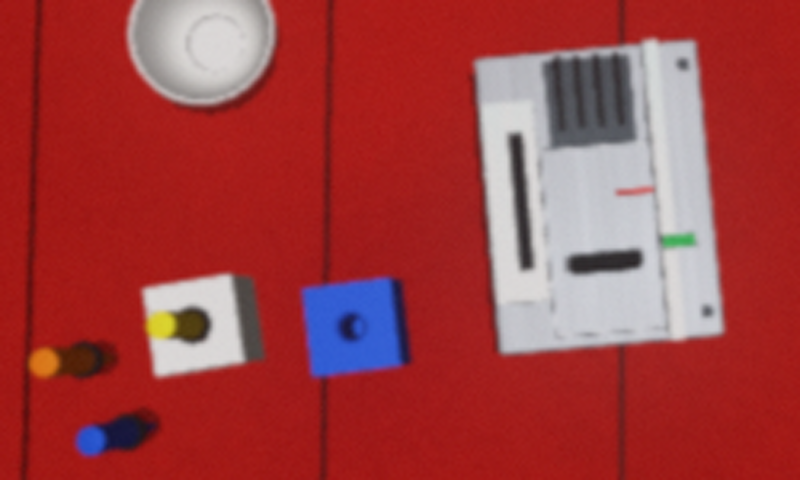

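The crop confirms it: the yellow pick stands in the white block at crop pixel (160,325). The orange (43,362) and blue (90,440) look-alikes stand loose, and the stand at (355,325) is blue. The sifter measures 240 x 180 mm with a yaw of about 5.4°, as described. I'll turn the tool to yaw 5.4°, which suits both the sweep and the handle, and refine the numbers.

send_rows(
  series=[
    [-1, [0, 0, 0], [0, 0, -10]],
    [-1, [0, 0, 0], [0, 0, -10]],
    [-1, [0, 0, 0], [0, 0, -10]],
    [-1, [0, 0, 0], [0, 0, -10]],
    [-1, [0, 0, 0], [0, 0, -10]],
    [-1, [0, 0, 0], [0, 0, -10]],
    [-1, [0, 0, 0], [0, 0, -10]],
    [-1, [0, 0, 0], [0, 0, -10]],
  ],
  squeeze=70,
)

```text
t: 1.1
position: [0.1799, -0.6502, 0.2445]
eef_rot: [-179.9, 0.0, 5.8]
force: [-0.2, -0.1, -0.5]
gripper_width: 0.0856
```

```bash
cat >> h.py <<'E'
from scipy.spatial.transform import Rotation as Ro
def ray(f,u,v,z):
    K=f["intrinsics"];T=np.linalg.inv(f["world_to_cam"])
    d=T[:3,:3]@np.array([(u-K[0,2])/K[0,0],(v-K[1,2])/K[1,1],1]);o=T[:3,3]
    return o+d*(z-o[2])/d[2]
def plan(*targets):
    s=arm.state(); p=s["position"]; R=Ro.from_euler("xyz",s["eef_rot"],degrees=True).as_matrix()
    print("pos",p.round(4),"rot",s["eef_rot"].round(2),"t",s["t"])
    for t in targets:
        d=R.T@(np.array(t)-p); print(t,"tool delta mm",(d*1000).round(1),"rows>=",np.linalg.norm(d)/.0625); p=np.array(t)
E
python3 - <<'E'
from h import *
import pickle
fs=pickle.load(open("f0.pkl","rb")); f=fs["top"]; c=f["color"].astype(int); w=cloud(f); v,u=np.indices(c.shape[:2])
y=(c[...,0]>130)&(c[...,1]>110)&(c[...,2]<90)&(u>115)&(u<160)&(v>205)&(v<235)
print("top yellow",y.sum(),u[y].mean(),v[y].mean(),ray(f,u[y].mean(),v[y].mean(),.15),np.median(w[y],0))
o=(c[...,0]>150)&(c[...,1]<150)&(c[...,1]>70)&(u<100)&(v>200); print("orange",np.median(w[o],0)); b=(c[...,2]>150)&(c[...,0]<80)&(u<125)&(v>240); print("blue",np.median(w[b],0))
C=np.array([.6002,.0223]);a=np.radians(5.43);R=np.array([[np.cos(a),-np.sin(a)],[np.sin(a),np.cos(a)]])
S=lambda p:(R.T@(p[:2]-C)*1000).round(1)
reg=(u>255)&(u<300)&(v>165)&(v<205)
g=reg&(c[...,1]>c[...,0]+25)&(c[...,1]>c[...,2]+15)
for zz in(.064,.07,.074): print("green",zz,S(ray(f,u[g].mean(),v[g].mean(),zz)))
r=(u>262)&(u<284)&(v>172)&(v<188)&(c[...,0]>c[...,1]+30); print("pointer",r.sum(),S(ray(f,u[r].mean(),v[r].mean(),.066)),u[r].min(),u[r].max(),w[r][:,2])
sl=(u>228)&(u<246)&(v>155)&(v<210)&(c.max(-1)<100)
P=np.array([S(ray(f,a_,b_,.06)) for a_,b_ in zip(u[sl],v[sl])]);print("slot",P.min(0),P.max(0),P.mean(0))
for q in ((-50,62),(50,62)): print(C+R@np.array(q)/1000)
plan((.5,-.4,.26),(.6,0,.26),(.493,.343,.24))
E
```

```text
top yellow 58 125.01724137931035 221.25862068965517 [0.49491535 0.34043271 0.15      ] [0.49550058 0.34035647 0.15018342]
orange [nan nan nan]
blue [0.41126357 0.39270609 0.14014186]
green 0.064 [-42.4 -61.3]
green 0.07 [-42.7 -60.7]
green 0.074 [-43.  -60.4]
pointer 28 [ -0.1 -30.9] 267 279 [0.06346666 0.06637886 0.06583267 0.06735736 0.06880115 0.06734033
 0.07070105 0.07126702 0.06958955 0.07144561 0.07116704 0.06712202
 0.07005472 0.06606896 0.06815951 0.06885346 0.06146989 0.06654649
 0.07239654 0.07016715 0.06977166 0.06868634 0.06624511 0.06713711
 0.06630135 0.06439266 0.06621022 0.06528894]
slot [-52.6  57.3] [53.9 65.6] [ 0.23759398 61.45037594]
[0.54455734 0.0792903 ]
[0.64410859 0.08875326]
pos [ 0.1799 -0.6502  0.2445] rot [-179.92    0.      5.79] t 1.1
(0.5, -0.4, 0.26) tool delta mm [ 343.7 -216.7  -15.2] rows>= 6.505572082000413
(0.6, 0, 0.26) tool delta mm [ 139.8 -387.9    0.5] rows>= 6.596969000988258
(0.493, 0.343, 0.24) tool delta mm [ -71.9 -352.    20.5] rows>= 5.757732887170088
```

send_rows(
  series=[
    [-1, [0.043, -0.027, -0.002], [0, 0, 0]],
    [-1, [0.043, -0.027, -0.002], [0, 0, 0]],
    [-1, [0.043, -0.027, -0.002], [0, 0, 0]],
    [-1, [0.043, -0.027, -0.002], [0, 0, 0]],
    [-1, [0.043, -0.027, -0.002], [0, 0, 0]],
    [-1, [0.043, -0.027, -0.002], [0, 0, 0]],
    [-1, [0.043, -0.027, -0.002], [0, 0, 0]],
    [-1, [0.043, -0.027, -0.002], [0, 0, 0]],
    [-1, [0.0175, -0.0485, 0], [0, 0, 0]],
    [-1, [0.0175, -0.0485, 0], [0, 0, 0]],
    [-1, [0.0175, -0.0485, 0], [0, 0, 0]],
    [-1, [0.0175, -0.0485, 0], [0, 0, 0]],
    [-1, [0.0175, -0.0485, 0], [0, 0, 0]],
    [-1, [0.0175, -0.0485, 0], [0, 0, 0]],
    [-1, [0.0175, -0.0485, 0], [0, 0, 0]],
    [-1, [0.0175, -0.0485, 0], [0, 0, 0]],
  ],
)

```text
t: 3.1
position: [0.6042, -0.0015, 0.2608]
eef_rot: [-180.0, 0.0, 5.5]
force: [0.2, -0.3, 0.3]
gripper_width: 0.0858
```

send_rows(
  series=[
    [-1, [-0.012, -0.05, 0], [0, 0, 0]],
    [-1, [-0.012, -0.05, 0], [0, 0, 0]],
    [-1, [-0.012, -0.05, 0], [0, 0, 0]],
    [-1, [-0.012, -0.05, 0], [0, 0, 0]],
    [-1, [-0.012, -0.05, 0], [0, 0, 0]],
    [-1, [-0.012, -0.05, 0], [0, 0, 0]],
    [-1, [-0.012, -0.05, 0], [0, 0, 0]],
    [-1, [0, 0, 0], [0, 0, 0]],
    [-1, [0, 0, 0], [0, 0, 0]],
  ],
)

```text
t: 4.22
position: [0.4872, 0.3368, 0.2608]
eef_rot: [179.9, 0.0, 5.5]
force: [-0.3, -0.1, 0.7]
gripper_width: 0.0854
```

Run:
```python
from h import *
plan((.4952,.3404,.245))
f=grab("wrist"); save(f,"c.png",None,1.5); print(f["intrinsics"],f["world_to_cam"])
```

```text
pos [0.4872 0.3368 0.2608] rot [1.7995e+02 5.0000e-02 5.4900e+00] t 4.225
(0.4952, 0.3404, 0.245) tool delta mm [ 8.3 -2.8 15.8] rows>= 0.2884629925902716
[[297.31863964   0.         254.56510529]
 [  0.         297.31863964 192.39254214]
 [  0.           0.           1.        ]] [[ 0.99536575  0.0961538  -0.00120867 -0.5162884 ]
 [ 0.09231893 -0.95199929  0.29184684  0.23277991]
 [ 0.02691153 -0.29060593 -0.9564643   0.48039143]
 [ 0.          0.          0.          1.        ]]
```

View pics/c.png

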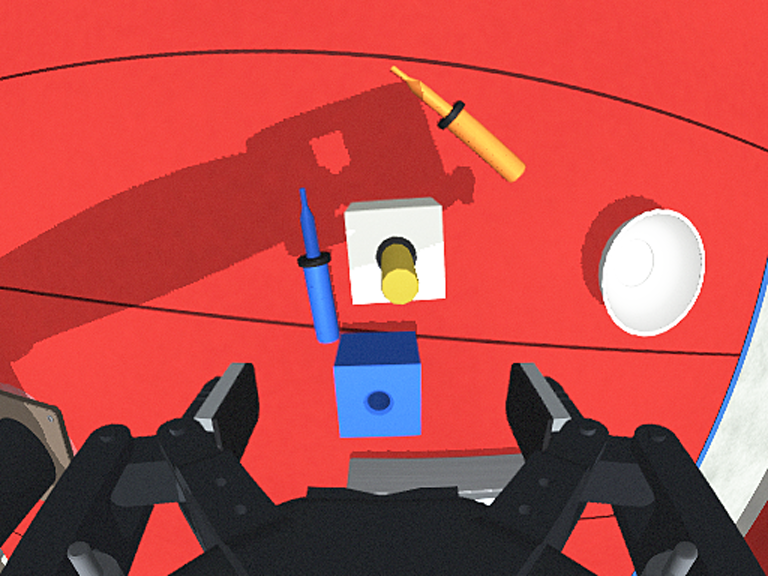

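The wrist view shows the yellow pick in the white stand at (400,287) of the 1.5x picture. The blue look-alike at (315,265) is clear of the jaws' path, and so is the bowl at (650,270). I'll get a second fix on the pick's axis.

```bash
cat >> h.py <<'E'
def wray(f,u,v):
    K=f["intrinsics"];x,y=(u-K[0,2])/K[0,0],(v-K[1,2])/K[1,1];r=np.hypot(x,y)+1e-9
    d=np.array([x/r*np.sin(r),y/r*np.sin(r),np.cos(r)]);T=np.linalg.inv(f["world_to_cam"])
    return T[:3,3],T[:3,:3]@d
def wpt(f,u,v,z):
    o,d=wray(f,u,v); return o+d*(z-o[2])/d[2]
def wcloud(f):
    d=f["depth"];v,u=np.indices(d.shape);K=f["intrinsics"]
    x,y=(u-K[0,2])/K[0,0],(v-K[1,2])/K[1,1];r=np.hypot(x,y)+1e-9
    p=np.stack([x/r*np.tan(r)*d,y/r*np.tan(r)*d,d],-1)
    T=np.linalg.inv(f["world_to_cam"]); w=p@T[:3,:3].T+T[:3,3]; w[d==0]=np.nan
    return w
E
python3 - <<'E'
from h import *
f=grab("wrist"); w=wcloud(f); c=f["color"].astype(int); v,u=np.indices(c.shape[:2])
y=(c[...,0]>130)&(c[...,1]>110)&(c[...,2]<110)&(u>240)&(u<290)&(v>150)&(v<210)
t=y&(w[...,2]>.146); print(y.sum(),t.sum(),u[t].mean(),v[t].mean(),wpt(f,u[t].mean(),v[t].mean(),.15),np.median(w[t],0),cv2.minEnclosingCircle(w[t][:,:2].astype(np.float32)))
s=(abs(w[...,2]-.07)<.004)&(u>225)&(u<300)&(v>130)&(v<205)&(c.min(-1)>150)
print("stand",cv2.minAreaRect(w[s][:,:2].astype(np.float32)))
E
```

```text
795 493 265.81338742393507 188.92494929006085 [0.49579438 0.34109673 0.15      ] [0.49571968 0.34167747 0.15160833] ((0.4956786632537842, 0.3405890464782715), 0.010978161357343197)
stand ((0.4960261583328247, 0.34038612246513367), (0.07065710425376892, 0.07078378647565842), 9.550065994262695)
```

send_rows(
  series=[
    [-1, [0.0088, -0.0031, 0], [0, 0, 0]],
    [-1, [0, 0, 0.02], [0, 0, 0]],
    [-1, [0, 0, 0.02], [0, 0, 0]],
    [-1, [0, 0, 0.02], [0, 0, 0]],
    [-1, [0, 0, 0.02], [0, 0, 0]],
    [-1, [0, 0, 0.02], [0, 0, 0]],
    [-1, [0, 0, 0.02], [0, 0, 0]],
    [-1, [0, 0, 0.02], [0, 0, 0]],
    [-1, [0, 0, 0.01], [0, 0, 0]],
    [-1, [0, 0, 0.008], [0, 0, 0]],
    [-1, [0, 0, 0], [0, 0, 0]],
    [-1, [0, 0, 0], [0, 0, 0]],
  ],
)

```text
t: 5.82
position: [0.4964, 0.3413, 0.1041]
eef_rot: [-180.0, -0.1, 5.5]
force: [0.8, 0.0, -0.6]
gripper_width: 0.0854
```

send_rows(
  series=[
    [1, [0, 0, 0], [0, 0, 0]],
    [1, [0, 0, 0], [0, 0, 0]],
    [1, [0, 0, 0], [0, 0, 0]],
    [1, [0, 0, 0], [0, 0, 0]],
    [1, [0, 0, 0], [0, 0, 0]],
    [1, [0, 0, 0], [0, 0, 0]],
    [1, [0, 0, 0], [0, 0, 0]],
    [1, [0, 0, 0], [0, 0, 0]],
  ],
  squeeze=70,
)

```text
t: 6.82
position: [0.4961, 0.3412, 0.1036]
eef_rot: [-180.0, -0.0, 5.5]
force: [0.6, -1.0, 1.9]
gripper_width: 0.0205
```

send_rows(
  series=[
    [1, [0, 0, -0.005], [0, 0, 0]],
    [1, [0, 0, -0.015], [0, 0, 0]],
    [1, [0, 0, -0.02], [0, 0, 0]],
    [1, [0, 0, -0.02], [0, 0, 0]],
    [1, [0, 0, -0.02], [0, 0, 0]],
    [1, [0, 0, -0.02], [0, 0, 0]],
    [1, [0, 0, -0.02], [0, 0, 0]],
    [1, [0, 0, -0.02], [0, 0, 0]],
    [1, [0, 0, -0.015], [0, 0, 0]],
    [1, [0, 0, -0.005], [0, 0, 0]],
    [1, [0, 0, 0], [0, 0, 0]],
    [1, [0, 0, 0], [0, 0, 0]],
  ],
)

```text
t: 8.32
position: [0.4954, 0.3409, 0.2621]
eef_rot: [180.0, 0.1, 5.5]
force: [0.1, -0.0, -1.5]
gripper_width: 0.0202
```

Run:
```python
from h import *
s=arm.state();print(s["force"],s["gripper_width"])
f=grab("wrist"); save(f,"d.png",(100,100,410,380),2)
plan((.5446,.0793,.262))
```

```text
[ 0.10847435 -0.04321114 -1.54514947] 0.020244834532063327
pos [0.4954 0.3409 0.2621] rot [1.7996e+02 1.1000e-01 5.4600e+00] t 8.375
(0.5446, 0.0793, 0.262) tool delta mm [ 24.1 265.1   0.3] rows>= 4.258547303584583
```

View pics/d.png

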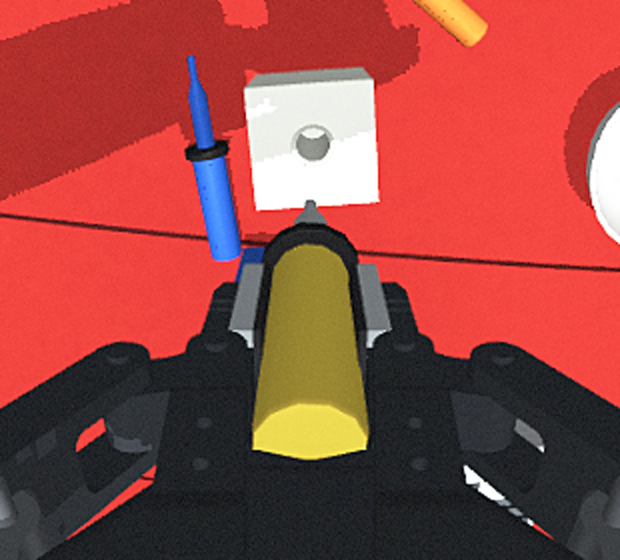

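The wrist crop shows the pick held upright between the pads, with its tip at about crop (310,202) and the empty white hole at (313,143). I'll check the pick's axis against the TCP.

Run:
```python
from h import *
f=grab("wrist"); print("tip",wpt(f,255,200.8,.1685)); print("top",wpt(f,255,316,.3085)); print("hole",wpt(f,256.5,171.5,.07)); print(f["depth"][202:206,253:258])
```

```text
tip [0.49485889 0.33999848 0.1685    ]
top [0.49472772 0.34296677 0.3085    ]
hole [0.49630051 0.34135434 0.07      ]
[[0.22723883 0.22631542 0.22519255 0.22655779 0.22829296]
 [0.22361368 0.22408845 0.22343577 0.22303534 0.22506681]
 [0.22209217 0.22062705 0.22178409 0.22162792 0.22260517]
 [0.2085672  0.20841315 0.20848364 0.2078757  0.22045739]]
```

send_rows(
  series=[
    [1, [0.003, 0.033, 0], [0, 0, 0]],
    [1, [0.003, 0.033, 0], [0, 0, 0]],
    [1, [0.003, 0.033, 0], [0, 0, 0]],
    [1, [0.003, 0.033, 0], [0, 0, 0]],
    [1, [0.003, 0.033, 0], [0, 0, 0]],
    [1, [0.003, 0.033, 0], [0, 0, 0]],
    [1, [0.003, 0.033, 0], [0, 0, 0]],
    [1, [0.003, 0.034, 0], [0, 0, 0]],
    [1, [0, 0, 0], [0, 0, 0]],
    [1, [0, 0, 0], [0, 0, 0]],
  ],
)

```text
t: 9.68
position: [0.5447, 0.0799, 0.2629]
eef_rot: [-180.0, 0.0, 5.4]
force: [0.6, 0.2, -1.1]
gripper_width: 0.0202
```

send_rows(
  series=[
    [1, [0, 0, 0.01], [0, 0, 0]],
    [1, [0, 0, 0.016], [0, 0, 0]],
    [1, [0, 0, 0.016], [0, 0, 0]],
    [1, [0, 0, 0.016], [0, 0, 0]],
    [1, [0, 0, 0.016], [0, 0, 0]],
    [1, [0, 0, 0.01], [0, 0, 0]],
    [1, [0, 0, 0.006], [0, 0, 0]],
    [1, [0, 0, 0], [0, 0, 0]],
    [1, [0, 0, 0], [0, 0, 0]],
  ],
)

```text
t: 10.8
position: [0.5454, 0.0795, 0.174]
eef_rot: [180.0, -0.1, 5.5]
force: [-0.1, -0.2, -0.9]
gripper_width: 0.0202
```

Run:
```python
from h import *
f=grab("wrist"); save(f,"e.png",(180,140,340,260),5)
plan((.5446,.0793,.156),(.6441,.0888,.156))
print(arm.state()["force"])
T=f["world_to_cam"];K=f["intrinsics"]
def proj(p):
    q=T[:3,:3]@np.array(p)+T[:3,3];r=np.arctan2(np.hypot(*q[:2]),q[2]);n=np.hypot(*q[:2]);return np.array([q[0]/n*r*K[0,0]+K[0,2],q[1]/n*r*K[1,1]+K[1,2]])
for p in((.5446,.0793,.06),(.6441,.0888,.06)): print("crop px",(proj(p)-[180,140])*5)
```

```text
pos [0.5454 0.0796 0.1741] rot [ 1.7999e+02 -9.0000e-02  5.4600e+00] t 10.85
(0.5446, 0.0793, 0.156) tool delta mm [-0.9  0.2 18.1] rows>= 0.29039554682286306
(0.6441, 0.0888, 0.156) tool delta mm [100.    0.    0.1] rows>= 1.5992398194142117
[ 0.45101953 -0.57551117 -0.30577827]
crop px [371.61560128 262.81525933]
crop px [926.25261875 262.92672364]
```

View pics/e.png

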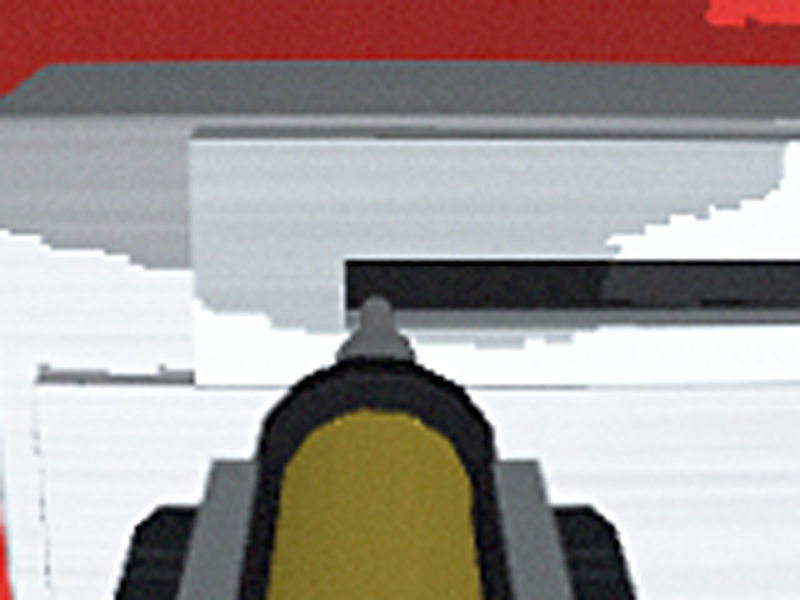

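The crop shows the tip at (375,297), above the near end of the dark slot. The slot runs from u=345, with its visible floor between v=260 and 310. I'll compare that with the projected model edges.

Run:
```python
from h import *
f=grab("wrist");T=f["world_to_cam"];K=f["intrinsics"]
def proj(p):
    q=T[:3,:3]@np.array(p)+T[:3,3];r=np.arctan2(np.hypot(*q[:2]),q[2]);n=np.hypot(*q[:2]);return ((np.array([q[0]/n*r*K[0,0]+K[0,2],q[1]/n*r*K[1,1]+K[1,2]])-[180,140])*5).round(1)
a=np.radians(5.43);C=np.array([.6002,.0223])
def S(x,y,z): return [*(C+np.array([[np.cos(a),-np.sin(a)],[np.sin(a),np.cos(a)]])@[x/1e3,y/1e3]),z/1e3]
print("cam",np.linalg.inv(T)[:3,3])
for n,p in dict(wall68top=S(-50,68,70),floor56=S(-50,56,60),wall56top=S(-50,56,70),deckedge90=S(-50,90,60),base90=S(-50,90,0),tableedge=S(-119,90,60)).items(): print(n,proj(p))
s=arm.state()["position"];
for dy in(-.002,-.001,0,.001): print("tip",dy,proj([s[0]-.0005,s[1]-.0007+dy,s[2]-.0936]))
w=wcloud(f)
m=(abs(w[...,2]-.06)<.012); P=w[m][:,:2]
r=cv2.minAreaRect(P.astype(np.float32)); print(r)
for u in (290,300,310,320):
  col=w[150:230,u]; d=(col[:,:2]-C)@np.array([-np.sin(a),np.cos(a)])*1000
  print(u,[(int(y),round(z*1e3)) for y,z in zip(d,col[:,2])][8:60:1])
```

```text
cam [0.53746165 0.15345613 0.30430363]
wall68top [371.2 245.5]
floor56 [371.1 295.9]
wall56top [371.1 314.7]
deckedge90 [371.3 102.3]
base90 [371.3  48.1]
tableedge [-31.8 106. ]
tip -0.002 [371.8 315.1]
tip -0.001 [372.4 309.2]
tip 0 [373.  303.3]
tip 0.001 [373.6 297.3]
((0.6400042176246643, 0.12049626559019089), (0.34011900424957275, 0.37128859758377075), 6.074462413787842)Traceback (most recent call last):
  File "<stdin>", line 16, in <module>
ValueError: cannot convert float NaN to integer
```

The model edges all sit about 14 px (2.4 mm) off in the wrist image and the tip about 7 px off. Relative to the channel the tip is therefore within about 1 mm of mid-width, with 3.5 mm of clearance each side. I'll make a small correction and lower it.

send_rows(
  series=[
    [1, [-0.001, 0.0007, 0.004], [0, 0, 0]],
    [1, [0, 0, 0.005], [0, 0, 0]],
    [1, [0, 0, 0.004], [0, 0, 0]],
    [1, [0, 0, 0.003], [0, 0, 0]],
    [1, [0, 0, 0.002], [0, 0, 0]],
    [1, [0, 0, 0], [0, 0, 0]],
    [1, [0, 0, 0], [0, 0, 0]],
  ],
)

```text
t: 11.78
position: [0.5441, 0.0788, 0.1555]
eef_rot: [180.0, -0.0, 5.5]
force: [0.3, -0.5, -1.1]
gripper_width: 0.0206
```

Run:
```python
from h import *
f=grab("wrist"); save(f,"g.png",(200,160,320,250),6)
plan((.5446,.0793,.156),(.6441,.0888,.156))
```

```text
pos [0.5442 0.0788 0.1555] rot [ 1.80e+02 -2.00e-02  5.46e+00] t 11.825
(0.5446, 0.0793, 0.156) tool delta mm [ 0.5 -0.5 -0.5] rows>= 0.013136906302953137
(0.6441, 0.0888, 0.156) tool delta mm [100.   0.   0.] rows>= 1.599239819414212
```

View pics/g.png

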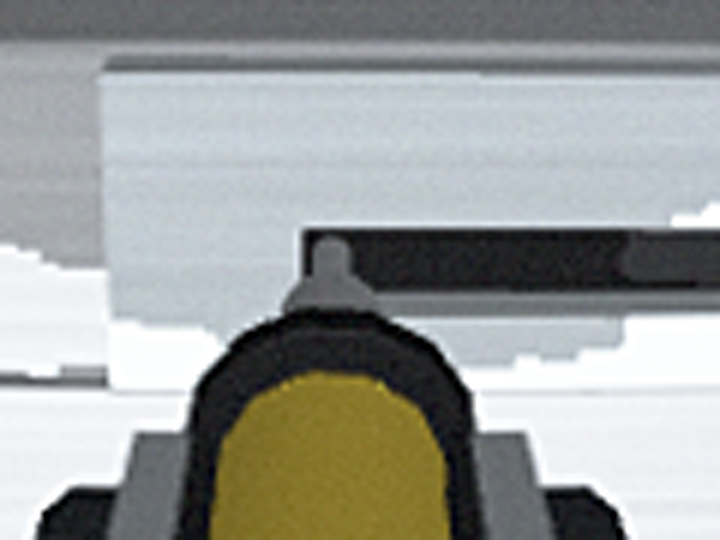

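The tip is down in the channel: about 3.8 mm from the near end, near mid-width (tip at (330,240), slot from u=303, floor edge at v=290) and about 2 mm above the floor. I'll sweep at 30 mm/s.

send_rows(
  series=[
    [1, [0.00375, 0, 0], [0, 0, 0]],
    [1, [0.00375, 0, 0], [0, 0, 0]],
    [1, [0.00375, 0, 0], [0, 0, 0]],
    [1, [0.00375, 0, 0], [0, 0, 0]],
    [1, [0.00375, 0, 0], [0, 0, 0]],
    [1, [0.00375, 0, 0], [0, 0, 0]],
    [1, [0.00375, 0, 0], [0, 0, 0]],
    [1, [0.00375, 0, 0], [0, 0, 0]],
    [1, [0.00375, 0, 0], [0, 0, 0]],
    [1, [0.00375, 0, 0], [0, 0, 0]],
    [1, [0.00375, 0, 0], [0, 0, 0]],
    [1, [0.00375, 0, 0], [0, 0, 0]],
    [1, [0.00375, 0, 0], [0, 0, 0]],
    [1, [0.00375, 0, 0], [0, 0, 0]],
  ],
)

```text
t: 13.58
position: [0.5965, 0.0838, 0.1553]
eef_rot: [180.0, -0.0, 5.5]
force: [0.4, 0.1, -1.2]
gripper_width: 0.0206
```

Run:
```python
from h import *
plan((.5446,.0793,.1555),(.6441,.0888,.1555)); print(arm.state()["force"])
```

```text
pos [0.5965 0.0838 0.1553] rot [180.    -0.     5.46] t 13.575
(0.5446, 0.0793, 0.1555) tool delta mm [-52.1  -0.5  -0.2] rows>= 0.8340744347572996
(0.6441, 0.0888, 0.1555) tool delta mm [100.   0.   0.] rows>= 1.5992398194142126
[ 0.36867399  0.11908781 -1.21034576]
```

send_rows(
  series=[
    [1, [0.00375, 0, 0], [0, 0, 0]],
    [1, [0.00375, 0, 0], [0, 0, 0]],
    [1, [0.00375, 0, 0], [0, 0, 0]],
    [1, [0.00375, 0, 0], [0, 0, 0]],
    [1, [0.00375, 0, 0], [0, 0, 0]],
    [1, [0.00375, 0, 0], [0, 0, 0]],
    [1, [0.00375, 0, 0], [0, 0, 0]],
    [1, [0.00375, 0, 0], [0, 0, 0]],
    [1, [0.00375, 0, 0], [0, 0, 0]],
    [1, [0.00375, 0, 0], [0, 0, 0]],
    [1, [0.00375, 0, 0], [0, 0, 0]],
    [1, [0.00375, 0, 0], [0, 0, 0]],
    [1, [0.00375, 0, 0], [0, 0, 0]],
    [1, [0, 0, 0], [0, 0, 0]],
    [1, [0, 0, 0], [0, 0, 0]],
  ],
)

```text
t: 15.45
position: [0.6447, 0.0884, 0.1553]
eef_rot: [-180.0, 0.0, 5.5]
force: [0.6, 0.9, -1.6]
gripper_width: 0.0203
```

Run:
```python
from h import *
f=grab("wrist"); save(f,"i.png",(200,160,320,250),6)
plan((.6446,.0888,.262),(.4961,.3411,.262)); print(arm.state()["force"])
```

```text
pos [0.6447 0.0884 0.1553] rot [-1.80e+02  1.00e-02  5.46e+00] t 15.5
(0.6446, 0.0888, 0.262) tool delta mm [-1.000e-01 -4.000e-01 -1.067e+02] rows>= 1.7075992041145838
(0.4961, 0.3411, 0.262) tool delta mm [-123.8 -265.3    0. ] rows>= 4.684136018520385
[-0.15979997  0.36828873 -0.47251754]
```

View pics/i.png

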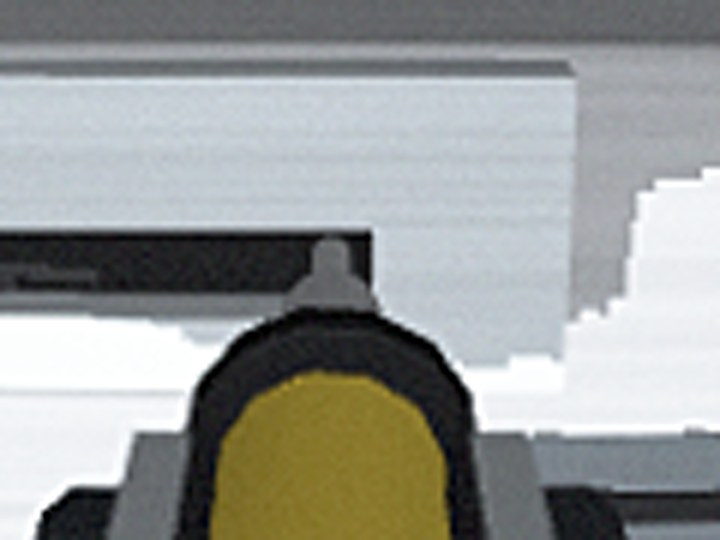

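The tip is 43 px, about 6 mm, from the channel's far end (u=373). I'll go 2 mm further to reach the end point properly, then lift and carry the pick back over the stand.

send_rows(
  series=[
    [1, [0.001, 0, 0], [0, 0, 0]],
    [1, [0.001, 0, 0], [0, 0, 0]],
    [1, [0, 0, 0], [0, 0, 0]],
    [1, [0, 0, 0], [0, 0, 0]],
    [1, [0, 0, -0.004], [0, 0, 0]],
    [1, [0, 0, -0.013], [0, 0, 0]],
    [1, [0, 0, -0.02], [0, 0, 0]],
    [1, [0, 0, -0.02], [0, 0, 0]],
    [1, [0, 0, -0.02], [0, 0, 0]],
    [1, [0, 0, -0.02], [0, 0, 0]],
    [1, [0, 0, -0.01], [0, 0, 0]],
  ],
)

```text
t: 16.88
position: [0.6474, 0.0886, 0.2648]
eef_rot: [180.0, -0.2, 5.5]
force: [-0.1, -0.2, -1.4]
gripper_width: 0.0207
```

send_rows(
  series=[
    [1, [-0.01, -0.021, 0], [0, 0, 0]],
    [1, [-0.014, -0.03, 0], [0, 0, 0]],
    [1, [-0.014, -0.03, 0], [0, 0, 0]],
    [1, [-0.014, -0.03, 0], [0, 0, 0]],
    [1, [-0.014, -0.03, 0], [0, 0, 0]],
    [1, [-0.014, -0.03, 0], [0, 0, 0]],
    [1, [-0.014, -0.03, 0], [0, 0, 0]],
    [1, [-0.014, -0.03, 0], [0, 0, 0]],
    [1, [-0.01, -0.02, 0], [0, 0, 0]],
    [1, [-0.0078, -0.0147, 0], [0, 0, 0]],
    [1, [0, 0, 0], [0, 0, 0]],
    [1, [0, 0, 0], [0, 0, 0]],
    [1, [0, 0, 0], [0, 0, 0]],
  ],
)

```text
t: 18.5
position: [0.4969, 0.3404, 0.2623]
eef_rot: [180.0, -0.0, 5.4]
force: [-1.0, -0.8, -1.0]
gripper_width: 0.0205
```

Run:
```python
from h import *
plan((.4962,.3413,.1045)); print(arm.state()["force"],arm.state()["gripper_width"])
```

```text
pos [0.4969 0.3404 0.2623] rot [ 1.7999e+02 -1.0000e-02  5.3800e+00] t 18.5
(0.4962, 0.3413, 0.1045) tool delta mm [ -0.6  -1.  157.8] rows>= 2.5248984066068183
[-1.01693033 -0.78823136 -0.98548963] 0.020480815040590697
```

send_rows(
  series=[
    [1, [-0.0006, -0.001, 0.01], [0, 0, 0]],
    [1, [0, 0, 0.015], [0, 0, 0]],
    [1, [0, 0, 0.015], [0, 0, 0]],
    [1, [0, 0, 0.015], [0, 0, 0]],
    [1, [0, 0, 0.015], [0, 0, 0]],
    [1, [0, 0, 0.01], [0, 0, 0]],
    [1, [0, 0, 0.01], [0, 0, 0]],
    [1, [0, 0, 0.01], [0, 0, 0]],
    [1, [0, 0, 0.01], [0, 0, 0]],
    [1, [0, 0, 0.01], [0, 0, 0]],
    [1, [0, 0, 0.01], [0, 0, 0]],
    [1, [0, 0, 0.01], [0, 0, 0]],
    [1, [0, 0, 0.008], [0, 0, 0]],
    [1, [0, 0, 0.005], [0, 0, 0]],
    [1, [0, 0, 0.003], [0, 0, 0]],
    [1, [0, 0, 0.001], [0, 0, 0]],
    [1, [0, 0, 0], [0, 0, 0]],
    [1, [0, 0, 0], [0, 0, 0]],
  ],
)

```text
t: 20.75
position: [0.4958, 0.3422, 0.1057]
eef_rot: [-180.0, -0.0, 5.5]
force: [-0.0, -0.5, -1.0]
gripper_width: 0.0206
```

send_rows(
  series=[
    [1, [0, 0, 0.001], [0, 0, 0]],
    [1, [0, 0, 0.001], [0, 0, 0]],
    [1, [0, 0, 0], [0, 0, 0]],
    [1, [0, 0, 0], [0, 0, 0]],
  ],
)

```text
t: 21.25
position: [0.4956, 0.3421, 0.1036]
eef_rot: [-180.0, -0.0, 5.5]
force: [-1.5, -1.0, 1.6]
gripper_width: 0.0203
```

send_rows(
  series=[
    [-1, [0, 0, 0], [0, 0, 0]],
    [-1, [0, 0, 0], [0, 0, 0]],
    [-1, [0, 0, 0], [0, 0, 0]],
    [-1, [0, 0, 0], [0, 0, 0]],
    [-1, [0, 0, 0], [0, 0, 0]],
    [-1, [0, 0, 0], [0, 0, 0]],
    [-1, [0, 0, -0.01], [0, 0, 0]],
    [-1, [0, 0, -0.03], [0, 0, 0]],
    [-1, [0, 0, -0.03], [0, 0, 0]],
    [-1, [0, 0, -0.03], [0, 0, 0]],
    [-1, [0, 0, -0.03], [0, 0, 0]],
    [-1, [0, 0, -0.02], [0, 0, 0]],
    [-1, [0, 0, 0], [0, 0, 0]],
    [-1, [0, 0, 0], [0, 0, 0]],
  ],
)

```text
t: 23.0
position: [0.495, 0.3418, 0.252]
eef_rot: [180.0, 0.1, 5.5]
force: [-0.0, -0.7, 0.4]
gripper_width: 0.0857
```

Run:
```python
from h import *
f=grab("wrist"); save(f,"j.png",(150,90,380,250),3); w=wcloud(f); c=f["color"].astype(int); v,u=np.indices(c.shape[:2])
y=(c[...,0]>130)&(c[...,1]>110)&(c[...,2]<110)&(u>220)&(u<310)&(w[...,2]>.1)
t=y&(w[...,2]>np.nanpercentile(w[y][:,2],70)-.004); print(t.sum(),np.median(w[t],0),cv2.minEnclosingCircle(w[t][:,:2].astype(np.float32)))
plan((.5455,.0167,.24))
```

```text
511 [0.49504599 0.34241615 0.1515796 ] ((0.49499228596687317, 0.3413645029067993), 0.010929062031209469)
pos [0.4949 0.3417 0.2515] rot [1.7994e+02 1.7000e-01 5.4500e+00] t 23.05
(0.5455, 0.0167, 0.24) tool delta mm [ 19.6 328.3  11.7] rows>= 5.265901517231444
```

View pics/j.png

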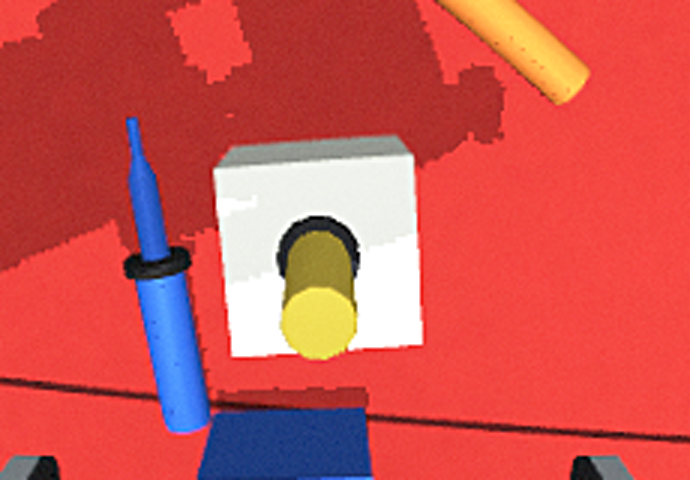

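The pick is seated: its top reads z = 0.1516, the same as before the grasp, and the collar rests on the white stand at (318,255). Next I'll move over the gate handle.

send_rows(
  series=[
    [-1, [0.001, 0.02, 0], [0, 0, 0]],
    [-1, [0.0025, 0.041, 0.001], [0, 0, 0]],
    [-1, [0.0025, 0.041, 0.001], [0, 0, 0]],
    [-1, [0.0025, 0.041, 0.001], [0, 0, 0]],
    [-1, [0.0025, 0.041, 0.002], [0, 0, 0]],
    [-1, [0.0025, 0.041, 0.002], [0, 0, 0]],
    [-1, [0.0025, 0.041, 0.002], [0, 0, 0]],
    [-1, [0.0025, 0.041, 0.002], [0, 0, 0]],
    [-1, [0.0025, 0.022, 0], [0, 0, 0]],
    [-1, [0, 0, 0], [0, 0, 0]],
    [-1, [0, 0, 0], [0, 0, 0]],
  ],
)

```text
t: 24.42
position: [0.5473, 0.0165, 0.2418]
eef_rot: [-180.0, 0.1, 5.4]
force: [0.7, 0.4, 0.3]
gripper_width: 0.0854
```

Run:
```python
from h import *
f=grab("wrist"); save(f,"k.png",(130,120,390,320),3); w=wcloud(f)
v,u=np.indices(w.shape[:2]); h=(w[...,2]>.1)&(w[...,2]<.125)&(u>180)&(u<330)&(abs(w[...,0]-.545)<.04)&(abs(w[...,1]-.017)<.05)
print(h.sum(),u[h].mean(),v[h].mean(),cv2.minAreaRect(w[h][:,:2].astype(np.float32)),np.median(w[h],0))
plan((.5455,.0167,.091))
```

```text
887 253.91093573844418 185.3934611048478 ((0.5454655885696411, 0.01648983359336853), (0.013725996017456055, 0.054978784173727036), 5.64002799987793) [0.54556419 0.01848185 0.11212071]
pos [0.5473 0.017  0.242 ] rot [-1.7998e+02  4.0000e-02  5.4800e+00] t 24.475
(0.5455, 0.0167, 0.091) tool delta mm [ -1.7   0.2 151. ] rows>= 2.415615263944686
```

View pics/k.png

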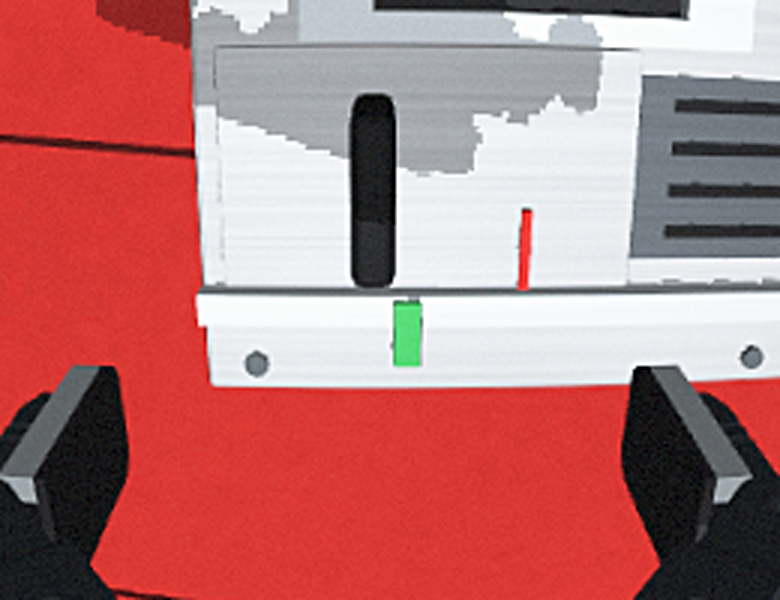

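The wrist view shows the handle at (373,190), the red pointer's outer end at (523,288) and the green mark at (407,333). The handle position agrees with the top camera to within 0.2 mm. I'll descend and measure the pull distance.

```bash
cat >> h.py <<'E'
def gate(f):
    w=wcloud(f); c=f["color"].astype(int); v,u=np.indices(c.shape[:2]); a=np.radians(5.43); ex=np.array([np.cos(a),np.sin(a)]);ey=np.array([-np.sin(a),np.cos(a)])
    o=np.array([.6002,.0223]); near=(np.abs((w[...,:2]-o)@ey)<.09)&(np.abs((w[...,:2]-o)@ex)<.12)&(w[...,2]>.05)
    g=near&(c[...,1]>c[...,0]+50)&(c[...,1]>c[...,2]+40); r=near&(c[...,0]>c[...,1]+80)&(c[...,0]>c[...,2]+80)
    out=[]
    for n,m in(("green",g),("red",r)):
        P=w[m]; zz=np.median(P[:,2]); Q=np.array([wpt(f,x,y,zz)[:2]-o for x,y in zip(u[m],v[m])]); s=np.c_[Q@ex,Q@ey]*1000
        print(n,m.sum(),"z",zz.round(4),"sx",s[:,0].mean().round(1),s[:,0].min().round(1),s[:,0].max().round(1),"sy",s[:,1].min().round(1),s[:,1].max().round(1),"px",u[m].mean().round(1),v[m].mean().round(1)); out.append(s[:,0].mean())
    print("pointer ahead of mark by",out[1]-out[0])
E
python3 -c "
from h import *
gate(grab('wrist'))"
```

```text
green 197 z 0.0757 sx -42.6 -47.1 -37.9 sy -73.6 -48.3 px 265.0 231.5
red 264 z 0.2546 sx -41.6 -172.2 65.7 sy -103.2 79.6 px 280.9 266.0
pointer ahead of mark by 0.9271656165847162
```

send_rows(
  series=[
    [-1, [-0.0017, 0, 0], [0, 0, 0]],
    [-1, [0, 0, 0.02], [0, 0, 0]],
    [-1, [0, 0, 0.02], [0, 0, 0]],
    [-1, [0, 0, 0.02], [0, 0, 0]],
    [-1, [0, 0, 0.02], [0, 0, 0]],
    [-1, [0, 0, 0.02], [0, 0, 0]],
    [-1, [0, 0, 0.02], [0, 0, 0]],
    [-1, [0, 0, 0.015], [0, 0, 0]],
    [-1, [0, 0, 0.01], [0, 0, 0]],
    [-1, [0, 0, 0.006], [0, 0, 0]],
    [-1, [0, 0, 0], [0, 0, 0]],
    [-1, [0, 0, 0], [0, 0, 0]],
  ],
)

```text
t: 26.02
position: [0.5467, 0.0163, 0.092]
eef_rot: [180.0, -0.1, 5.5]
force: [0.2, 0.2, -0.1]
gripper_width: 0.0857
```

send_rows(
  series=[
    [1, [0, 0, 0], [0, 0, 0]],
    [1, [0, 0, 0], [0, 0, 0]],
    [1, [0, 0, 0], [0, 0, 0]],
    [1, [0, 0, 0], [0, 0, 0]],
    [1, [0, 0, 0], [0, 0, 0]],
    [1, [0, 0, 0], [0, 0, 0]],
    [1, [0, 0, 0], [0, 0, 0]],
    [1, [0, 0, 0], [0, 0, 0]],
  ],
  squeeze=80,
)

```text
t: 27.02
position: [0.5464, 0.0164, 0.0916]
eef_rot: [180.0, -0.0, 5.4]
force: [1.0, 0.5, 1.6]
gripper_width: 0.0132
```

Both cameras put the mark at sifter x = -42.6 mm and the pointer at about 0, so the pull is about 42.6 mm. The handle is gripped (13.2 mm reading, 14 mm nominal). Pulling now.

send_rows(
  series=[
    [1, [-0.0025, 0, 0], [0, 0, 0]],
    [1, [-0.0025, 0, 0], [0, 0, 0]],
    [1, [-0.0025, 0, 0], [0, 0, 0]],
    [1, [-0.0025, 0, 0], [0, 0, 0]],
    [1, [-0.0025, 0, 0], [0, 0, 0]],
    [1, [-0.0025, 0, 0], [0, 0, 0]],
    [1, [-0.0025, 0, 0], [0, 0, 0]],
    [1, [-0.0025, 0, 0], [0, 0, 0]],
    [1, [-0.0025, 0, 0], [0, 0, 0]],
    [1, [-0.0025, 0, 0], [0, 0, 0]],
    [1, [-0.0025, 0, 0], [0, 0, 0]],
    [1, [-0.0025, 0, 0], [0, 0, 0]],
    [1, [-0.0025, 0, 0], [0, 0, 0]],
    [1, [-0.0025, 0, 0], [0, 0, 0]],
    [1, [-0.0025, 0, 0], [0, 0, 0]],
    [1, [-0.0025, 0, 0], [0, 0, 0]],
    [1, [-0.0025, 0, 0], [0, 0, 0]],
    [1, [0, 0, 0], [0, 0, 0]],
    [1, [0, 0, 0], [0, 0, 0]],
  ],
)

```text
t: 29.4
position: [0.5057, 0.0126, 0.0916]
eef_rot: [180.0, -0.3, 5.4]
force: [10.1, 2.5, -4.3]
gripper_width: 0.0126
```

Run:
```python
from h import *
f=grab("wrist"); a=np.radians(5.43)
w=imaging.grab_frame("top"); save(w,"m_top.png",(200,120,330,250),4)
save(f,"m.png",(130,60,390,320),2)
im=np.hstack([cv2.resize(cv2.imread("pics/m.png"),(400,400)),cv2.resize(cv2.imread("pics/m_top.png"),(400,400))]); cv2.imwrite("pics/n.png",im)
s=arm.state(); d=s["position"][:2]-[.5464,.0164]; print("moved along -x",-(d@[np.cos(a),np.sin(a)]),s["position"],s["force"],s["gripper_width"])
```

```text
moved along -x 0.040876774532904114 [0.50570057 0.01259588 0.09158455] [ 8.6517417   2.80938424 -4.8163472 ] 0.012998450587555357
```

View pics/n.png

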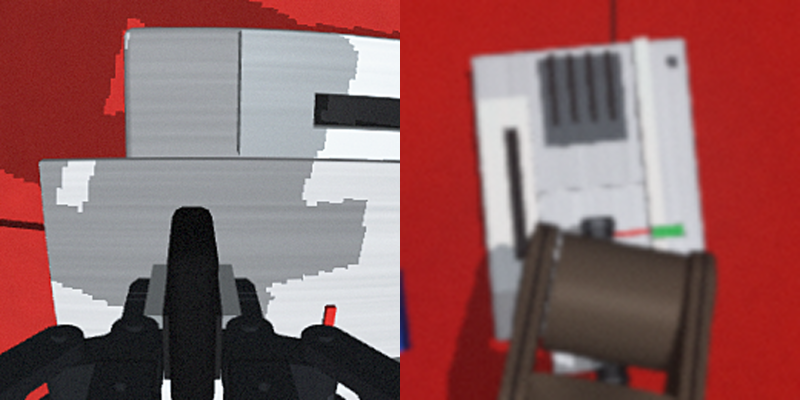

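In the top view (right half) the red pointer's outer end at (650,232) lines up with the green clip at (667,231). I'll check that numerically.

Run:
```python
from h import *
f=grab("top"); c=f["color"].astype(int); v,u=np.indices(c.shape[:2]); C=np.array([.6002,.0223]);a=np.radians(5.43);R=np.array([[np.cos(a),-np.sin(a)],[np.sin(a),np.cos(a)]])
S=lambda m,z:np.array([R.T@(ray(f,x,y,z)[:2]-C)*1000 for x,y in zip(u[m],v[m])])
b=(u>262)&(u<295)&(v>180)&(v<205)
g=b&(c[...,1]>c[...,0]+25)&(c[...,1]>c[...,2]+15); r=b&(u<284)&(c[...,0]>c[...,1]+30)
for n,m,z in(("green",g,.075),("red",r,.066)): s=S(m,z); print(n,m.sum(),s.mean(0),s.min(0),s.max(0))
```

```text
green 43 [-43.02553247 -60.26658813] [-48.31428659 -73.70834659] [-38.0075103  -48.06212847]
red 28 [-40.98309475 -30.67801197] [-43.90910388 -44.19061762] [-38.12745232 -15.78877738]
```

The pointer is 1.8 mm short of the mark's centre: inside the clip, but better centred. I'll pull 2 mm more.

send_rows(
  series=[
    [1, [-0.001, 0, 0], [0, 0, 0]],
    [1, [-0.001, 0, 0], [0, 0, 0]],
    [1, [0, 0, 0], [0, 0, 0]],
    [1, [0, 0, 0], [0, 0, 0]],
    [1, [0, 0, 0], [0, 0, 0]],
    [1, [0, 0, 0], [0, 0, 0]],
    [1, [0, 0, 0], [0, 0, 0]],
    [1, [0, 0, 0], [0, 0, 0]],
  ],
)

```text
t: 30.55
position: [0.5038, 0.0124, 0.0916]
eef_rot: [-180.0, -0.3, 5.4]
force: [10.0, 1.7, -4.7]
gripper_width: 0.0129
```

Run:
```python
from h import *
f=grab("top"); c=f["color"].astype(int); v,u=np.indices(c.shape[:2]); C=np.array([.6002,.0223]);a=np.radians(5.43);R=np.array([[np.cos(a),-np.sin(a)],[np.sin(a),np.cos(a)]])
S=lambda m,z:np.array([R.T@(ray(f,x,y,z)[:2]-C)*1000 for x,y in zip(u[m],v[m])])
b=(u>262)&(u<295)&(v>180)&(v<205)
g=b&(c[...,1]>c[...,0]+25)&(c[...,1]>c[...,2]+15); r=b&(u<284)&(c[...,0]>c[...,1]+30)
for n,m,z in(("green",g,.075),("red",r,.066)): s=S(m,z); print(n,m.sum(),s.mean(0))
s=arm.state(); print(s["position"],s["force"],s["gripper_width"],s["t"])
F=grab("side"); w=cloud(F); cc=F["color"].astype(int); y=(cc[...,0]>130)&(cc[...,1]>110)&(cc[...,2]<90)&(abs(w[...,0]-.495)<.03)&(abs(w[...,1]-.341)<.03); print("pick",y.sum(),w[y].max(0),w[y].min(0))
```

```text
green 43 [-43.02553247 -60.26658813]
red 29 [-42.98750629 -29.53499714]
[0.50380663 0.0124034  0.09160247] [ 9.40792807  3.15820942 -4.96433869] 0.013384719124102403 30.6
pick 144 [0.50391548 0.35242681 0.15155409] [0.48350543 0.33231331 0.0776043 ]
```

The pointer is within 0.1 mm of the mark's centre and steady, and the pick is seated in its stand. Handing in.

```bash
python3 -c "
from h import *
print(arm.job_done())"
```

```text
the job is handed in; nothing more can be done
None
```

The job is done and handed in at about 30.6 s of the 72 s allowed, with the arm still holding the gate at the green mark.

- **Sweep:** I took the yellow pick from the white stand and guided its tip through the channel at 30 mm/s, about 2 mm above the floor. It started about 3.8 mm from the near end. After 101 mm a picture showed it about 6 mm short of the far end, so I went on another 2 mm before lifting.
- **Pick:** It is back in its stand and released. Its top reads 0.1516 m, the same as before I took it.
- **Gate:** The handle is gripped at 80 N against a spring pull of about 10 N. The top camera puts the pointer at -43.0 mm along the sifter's x axis, level with the mark's centre at -43.0 mm.
- **Jar, bowl and can:** I never went near them and used no contact there, but I took no final measurement of where they stand.

**Disagreements:** The wrist camera showed the sifter about 2.4 mm off in y from the top camera, so I centred the tip from its position relative to the channel in the wrist image. My first pull ended 1.8 mm short, and I corrected it with 2 mm more. One automatic reading of the pointer from the wrist image failed because it picked up other red areas, so I used the top camera instead.

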